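Set out a capsule job on the bench mat, ready for the hand press

TASK

Set the capsule job out on the ruled blue mat, ready for pressing (left, right and behind as the robot sees the mat): stand the brass thread insert on the middle of the mat between the other two parts of the row, the chrome capsule housing about 6 cm to its left and the green spacer about 6 cm to its right along the mat's length, with the black rubber grommet centred on top of the green spacer. Pull the white-capped punch straight up out of its sprung clip and stand it on the mat about 6 cm behind the insert, on the side away from the robot. Leave the other two punches in their clips and the plain metal spacer where it lies, and let everything stand upright and free.

Things in the scene. Friction and masses are not known exactly. Their poses are not given: they have to be found in the camera images.
- mat: fixed ruled blue bench mat, 180 mm (its x) by 240 mm (its y) by 3 mm thick, printed with a pale 30 mm grid whose lines cross at the middle. Origin: centre of its underside, on the table; top surface at z = +3 mm. Its x axis points away from the robot (behind), its y axis points to the left as the robot sees it, turned by up to 0.25 rad
- strip: fixed aluminium clip strip, a channel 36 mm (its x) by 170 mm (its y), floor 8 mm, side lips 13 mm above the table. Origin: centre of underside. Clips at y = -50, 0, +50 mm, each two steel leaf springs (14 mm either side of the punch along y, tops 33 mm above the table) closing on the punch's neck; a punch pulls straight up out against the springs with about 10 N and is free after 20 mm
- housing: loose worn chrome microphone capsule housing, upright cylinder 38 mm diameter, 44 mm tall, with a gold disc on its top; about 90 g. Origin: centre of its underside, z up
- insert: loose brass mic-stand thread insert, 18 mm tall: a flange 26 mm diameter and 4 mm thick at the bottom, a threaded barrel 22 mm diameter above; about 35 g. It stands flange down. Origin: centre of its underside, z up
- spacer_green: loose green anodized aluminium spacer, cylinder 30 mm diameter, 14 mm tall; about 25 g. Origin: centre of its underside, z up
- grommet: loose black rubber grommet lying flat, 24 mm diameter, 10 mm tall, with a groove 3 mm high round the middle; about 12 g. Origin: centre of its underside, z up
- punch_white: steel press punch with a white cap on top, upright in one of the strip's clips, its foot 8 mm above the table. 60 mm tall: foot 22 mm diameter, tapering to a 16 mm neck (12 to 20 mm up), then a straight body 20 mm in diameter (20 to 60 mm up) to be gripped; about 80 g. Stands on its foot. Origin: centre of its underside, z up
- punch_red: the same punch with a red cap, in another clip of the strip; to be left there
- punch_black: the same punch with a black cap, in another clip of the strip; to be left there
- spacer_plain: loose plain metal-coloured spacer, the size of the green one (30 mm diameter, 14 mm tall); to be left where it lies. Origin: centre of its underside
Mind the look-alikes: they are no part of the job. There is more than one size of the spacer_green; the one meant has the size given above. Of the things that look like the insert, the smaller one is meant.

How it is judged:
At the end, for the whole second after the job is handed in: Insert upright within 15 mm of mat centre; housing left, green spacer right, white punch behind, each upright on the mat, 45-75 mm from the insert, within 20 mm of the mat's middle line; grommet flat on the green spacer within 8 mm; others within 10 mm (plain spacer 15). All at rest, released (horizontal distance between insert and mat below 0.015 m and z of each of insert, housing, spacer_green, punch_white in the frame of mat below 0.006 m and angle between each of insert, housing, spacer_green, punch_white's own z axis and vertical below 0.1 rad and horizontal distance between housing and insert between 0.045 and 0.075 m and y of housing in the frame of mat above 0.03 m and x of housing in the frame of mat between -0.02 and 0.02 m and horizontal distance between spacer_green and insert between 0.045 and 0.075 m and y of spacer_green in the frame of mat below -0.03 m and x of spacer_green in the frame of mat between -0.02 and 0.02 m and horizontal distance between grommet and spacer_green below 0.008 m and z of grommet in the frame of spacer_green between 0.011 and 0.017 m and angle between grommet's own z axis and vertical below 0.12 rad and horizontal distance between punch_white and insert between 0.045 and 0.075 m and x of punch_white in the frame of mat above 0.03 m and y of punch_white in the frame of mat between -0.02 and 0.02 m and linear speed of each of insert, housing, spacer_green, grommet, punch_white below 0.01 m/s and distance of each of punch_red, punch_black from where it was at the start of the episode below 0.01 m and distance of spacer_plain from where it was at the start of the episode below 0.015 m); the robot touches nothing.
It fails at once if the red- or black-capped punch is pulled out of its clip (distance of any of punch_red, punch_black from where it was at the start of the episode above 0.015 m).
It fails at once if the plain spacer is moved more than 20 mm (distance of spacer_plain from where it was at the start of the episode above 0.02 m).
It also fails if it takes over 136 s, if anything falls off the work surface, if the arm or the gripper's body presses on something with over 40 N, if the wrist force passes 120 N, or if a joint passes its speed limit or range.

ROBOT

A 6-joint arm with a two-finger parallel gripper is mounted at the origin on the work surface. World frame = base frame: x ahead of the robot, y to its left, z up, the work surface at z = 0. Lengths are in m, angles in rad, forces in N, time in s.
With the tool pointing down it reaches from about 0.425 to 0.925 m from the base axis. Payload 12.5 kg.
Tool frame: the origin (TCP) lies at the very end of the fingers, on their centre line; the grasp point (between the pads) lies 19 mm behind it (bot.grip_point_offset is the distance from the TCP to the grasp point, in m); z points along the fingers, y is the line along which they close (so a half turn about z gives the same grasp; the last joint's range is limited). The gripper opens to 85 mm and grips with 20 to 120 N. Pads are 22 mm wide; open, the fingers measure 114 mm over their backs; the gripper's body (76 mm by 85 mm) begins 54 mm behind the grasp point. The pads swing forward as they close: fully open they stand 13 mm farther back than shut.
Start: joints at [1.076, 0.491, 1.559, -0, 1.092, -0.106], TCP at [0.237, 0.578, 0.231] pointing down, gripper open.
Joint ranges: [-3.1, 3.1], [-0.84, 2.19], [0.05, 2.79], [-1.13, 4.28], [0.06, 2.93], [-2.69, 2.69]. Speed limits (rad/s): [2.22, 2.22, 2.79, 3.14, 3.14, 3.14].

INTERFACE

Orientations are given as a unit quaternion [w, x, y, z].
In Python, from station import bot gives the robot as it stands. The module is installed in compiled form; this text tells all that it offers.
- The arm moves only by the tool jog_arm, never from a script. Its argument "increments" is one flat list of numbers, 4 for each row, row after row: the shift along the world's x, y, z in cm, then the turn about the world's z in degrees. A call has 1 to 12 rows; each row shifts and turns the commanded pose from where the row before left it; what a row does not reach is not made up. A row lasts 1/8 s, in which the tool goes at most 62.5 mm and 10.7 degrees, less where a joint would pass 70% of its speed; a pose out of reach is approached as far as the arm can. A call is refused whole if a number of a shift passes 6.25 or a number of a turn 10.7, either way. A call with a gripper value outside its range is refused whole. "hand" is the gripper command: -1 is shut, 1 is fully open, values between are in proportion, set as the call begins (left out, the last holds). The fingers move at their own pace and stop on an object; "squeeze" is the grip in N (left out, the last holds). Time passes only in rows, so rows that do not move let the fingers close. It gives the time, the measured TCP pose, the force, the opening and the grip force at its end, in the units of the state.
- bot.state(): the state, without advancing time (a new reading comes with each control period).
- bot.grab_frame(name): name is "scene" or "top"; returns a dict with "frame" (420x560x3 uint8, red, green, blue), "vfov" (degrees; the focal length in pixels is half the picture's height over the tangent of half this angle, whatever the lens; pixels are square), "cx", "cy" (the principal point, pixels), "extrinsics" (4x4, takes a point from world to camera coordinates). Camera axes: x right, y down, z forward; pixel columns grow to the right and rows downward; lengths in m; the calibration is good to about 2 mm. A picture is of the moment at which its call begins. There is no depth.
- bot.close_job(): hands the job in; it is judged then, once.
Trained networks look in the newest picture that a camera, given by its name, has taken for a name from the list of things; names that differ only in an ending like _2 or _b are one class to them, and where a whole thing is asked for, a point or a joint stands for the part that bears it (a point fixed in the world has none). Each returns a list of dicts, best first, with "score" (0 to 1); they miss things now and then, are a little off and sometimes report something else, mostly with a low value. They report only what shows in the picture. A call takes as long as a camera call. They do not tell look-alikes from the thing itself.
- bot.recognise(query, camera): "xyz" ([x, y, z] in m, in world coordinates, good to about 4 mm: the middle of the surface that is visible of it).
- bot.trace(query, camera): "pixels" (420x560 bool, what is visible of it).
- bot.spot_point(query, camera): "xyz" ([x, y, z] in m, in world coordinates, good to about 4 mm: a listed point, or the origin of a listed thing).
The state is a dict: "t": time; "joints": joint angles; "dq": joint speeds; "tau": joint torques, N m; "tool_pos": TCP position; "eef_rot": TCP orientation; "force": force on the tool from outside, world axes, zero at the start; "wrist_torque": the same for the moment, N m; "finger_gap": finger opening in m; "finger_force": force on a finger pad.
Only numpy, scipy, OpenCV 4.12 (cv2) and the standard library are available. Lean on these libraries where they do the work, as an engineer would, in place of code of your own. Each camera call takes 0.05 s, during which the arm holds its last target. There are 200 camera calls.

## Working session

There is one attempt and no reset: what is moved stays moved. The work goes in short steps, Python scripts to look and compute and a tool call to move; the robot and the scene stay as the last step left them, time stands still between calls to the robot, and variables do not carry over. Pictures are saved under pics/ and viewed, at most 14 in all, crops included, and the job is handed in when it is done.

Besides the shell and the picture viewer there is one more tool, called after "Call:" in YAML: its name, and indented under it one key for each argument. jog_arm: Moves the arm, as the interface text tells. Its arguments: {"type":"object","properties":{"increments":{"type":"array","items":{"type":"number"}},"hand":{"type":"number"},"squeeze":{"type":"number"}},"required":["increments"]}

```bash
mkdir -p pics; cat > h.py <<'E'
import numpy as np, cv2
from station import bot
def cam(n):
    d=bot.grab_frame(n); f=d["frame"].shape[0]/2/np.tan(np.radians(d["vfov"])/2)
    return d,f,np.array(d["extrinsics"])
def proj(c,p):
    d,f,E=c; q=E[:3,:3]@np.array(p)+E[:3,3]; return d["cx"]+f*q[0]/q[2], d["cy"]+f*q[1]/q[2]
def unproj(c,u,v,z):
    d,f,E=c; R=E[:3,:3]; o=-R.T@E[:3,3]; r=R.T@np.array([(u-d["cx"])/f,(v-d["cy"])/f,1]); return o+r*(z-o[2])/r[2]
def save(c,n,box=None,s=1):
    im=c[0]["frame"][:,:,::-1]
    if box: im=im[box[1]:box[3],box[0]:box[2]]
    cv2.imwrite(f"pics/{n}.png",cv2.resize(im,None,fx=s,fy=s,interpolation=cv2.INTER_CUBIC))
E
python3 - <<'E'
from h import *
for n in("scene","top"):
    c=cam(n); save(c,n+"0",None,1.4); print(n,c[1],c[0]["cx"],c[0]["cy"],c[2].round(3).tolist())
    for q in "mat strip housing insert spacer_green grommet punch_white punch_red punch_black spacer_plain".split():
        print(q,[(np.round(r["xyz"],3).tolist(),round(r["score"],2),np.round(proj(c,r["xyz"])).tolist()) for r in bot.spot_point(q,n)])
E
```

```text
scene 404.95096837406606 271.76490592933783 207.09076619892943 [[0.062, 0.998, -0.005, -0.051], [0.77, -0.05, -0.636, -0.408], [-0.635, 0.036, -0.772, 1.225], [0.0, 0.0, 0.0, 1.0]]
mat [([0.561, 0.231, -0.001], 0.98, [371.0, 213.0])]
strip [([0.537, -0.207, -0.003], 0.61, [168.0, 216.0])]
housing [([0.62, -0.264, -0.003], 0.65, [136.0, 249.0]), ([0.535, -0.21, 0.01], 0.28, [166.0, 211.0])]
insert [([0.449, -0.191, -0.007], 0.5, [179.0, 187.0])]
spacer_green [([0.622, -0.107, 0.0], 0.89, [213.0, 244.0]), ([0.705, -0.134, 0.001], 0.63, [197.0, 281.0]), ([0.633, -0.184, -0.004], 0.51, [175.0, 252.0])]
grommet [([0.47, -0.112, 0.003], 0.57, [213.0, 189.0])]
punch_white [([0.531, -0.255, 0.005], 0.71, [145.0, 212.0]), ([0.536, -0.21, 0.001], 0.18, [167.0, 214.0])]
punch_red [([0.548, -0.161, 0.008], 0.67, [188.0, 215.0]), ([0.565, 0.231, 0.007], 0.33, [372.0, 212.0])]
punch_black [([0.534, -0.208, 0.013], 0.64, [166.0, 210.0])]
spacer_plain [([0.433, -0.272, -0.004], 0.54, [144.0, 182.0])]
top 452.2535711443072 282.88454893516877 213.82624579709005 [[0.029, -0.999, 0.033, -0.014], [-0.992
[... 339 characters left out ...]
309.0]), ([0.444, -0.2, -0.004], 0.45, [389.0, 263.0])]
spacer_green [([0.625, -0.1, 0.001], 0.83, [338.0, 166.0]), ([0.702, -0.134, -0.002], 0.77, [356.0, 128.0])]
grommet [([0.545, -0.157, 0.004], 0.54, [368.0, 208.0]), ([0.472, -0.109, 0.0], 0.47, [341.0, 247.0])]
punch_white [([0.529, -0.254, 0.01], 0.6, [420.0, 218.0])]
punch_red [([0.618, -0.267, 0.004], 0.63, [425.0, 172.0]), ([0.546, -0.159, 0.005], 0.59, [369.0, 208.0]), ([0.527, -0.255, 0.008], 0.46, [420.0, 219.0])]
punch_black [([0.532, -0.205, 0.008], 0.7, [393.0, 216.0])]
spacer_plain [([0.47, -0.108, -0.001], 0.63, [341.0, 247.0]), ([0.428, -0.267, -0.003], 0.59, [425.0, 273.0]), ([0.545, -0.157, 0.003], 0.19, [368.0, 208.0])]
```

View pics/scene0.png

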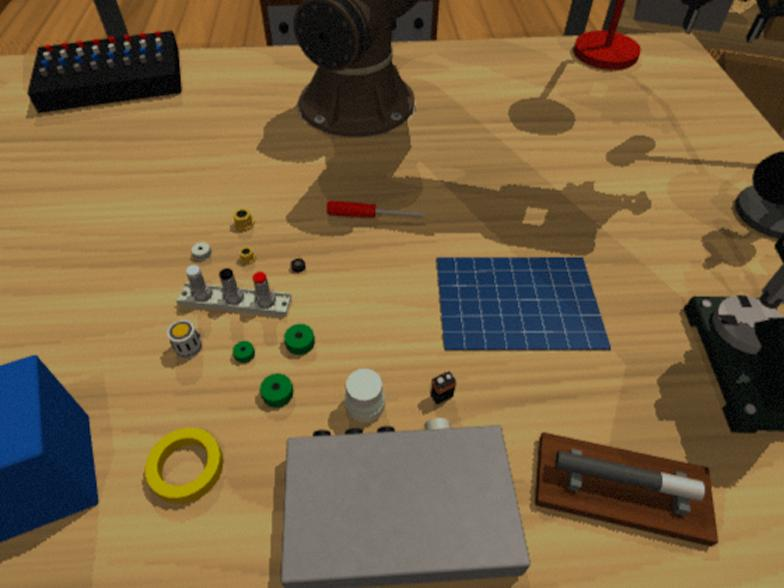

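View pics/top0.png

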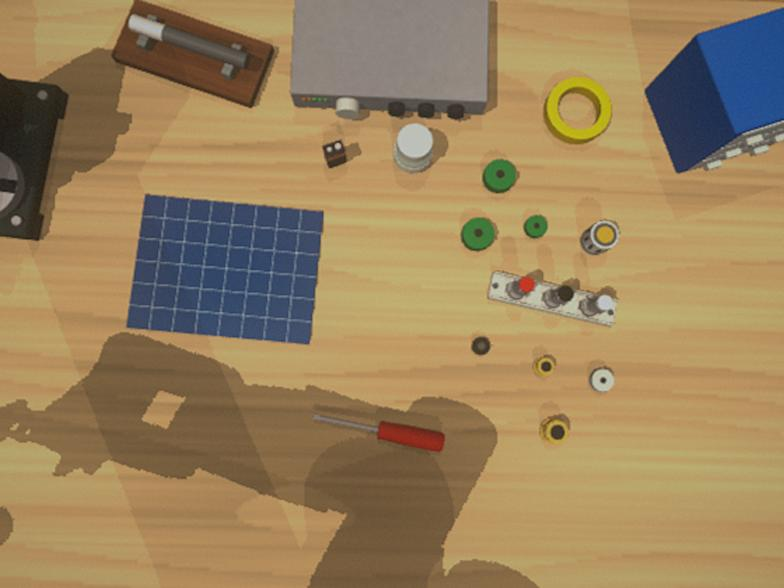

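The scene view shows, and the top view (1.4x pixels) agrees:
- The mat is at about (225,270).
- There are three green discs: (500,176), (478,234) and a small one at (536,226).
- Two brass inserts: (545,366), smaller, and (556,431), larger.
- The grommet is at (481,345), the housing at (603,236) and the plain spacer at (601,380).
- The strip holds red, black and white punches at (527,285), (566,293) and (605,303).

Next I measure sizes.

```bash
python3 - <<'E'
from h import *
c=cam("top"); hsv=cv2.cvtColor(c[0]["frame"],cv2.COLOR_RGB2HSV)
save(c,"crop0",(320,90,460,330),2.5)
def blobs(m,z,name,mn=40):
    m=cv2.morphologyEx(m.astype(np.uint8)*255,cv2.MORPH_CLOSE,np.ones((5,5)))
    for k in cv2.findContours(m,cv2.RETR_EXTERNAL,cv2.CHAIN_APPROX_NONE)[0]:
        a=cv2.contourArea(k)
        if a<mn: continue
        P=np.array([unproj(c,*p[0],z)[:2] for p in k],dtype=np.float32)
        r=cv2.minAreaRect(P); 
        print(name,np.round(r[0],4),np.round(r[1],4),round(r[2],1),"px",k[:,0].mean(0).round(),a)
H,S,V=cv2.split(hsv)
blobs((H>50)&(H<85)&(S>110)&(V>30),0.007,"green")
blobs((H>100)&(H<125)&(S>80),0.003,"blue",3000)
for n in("scene","top"):
    c=cam(n)
    for q,z in(("insert",.009),("grommet",.005),("housing",.022),("spacer_plain",.007),("spacer_green",.007),("punch_white",.04)):
        for r in bot.trace(q,n):
            print(n,round(r["score"],2),end=" "); blobs(np.array(r["pixels"]),z,q,10)
E
```

```text
green [ 0.6226 -0.1062] [0.0401 0.0411] 47.0 px [341. 166.] 353.0
green [ 0.6356 -0.1844] [0.0273 0.0278] 26.9 px [383. 161.] 152.5
green [ 0.7061 -0.1344] [0.0408 0.0406] 45.7 px [357. 124.] 334.5
blue [0.5636 0.2289] [0.238  0.1781] 86.6 px [161. 193.] 11926.0
blue [ 0.8535 -0.458 ] [0.1638 0.2627] 29.4 px [518.  62.] 7215.0
scene 0.63 insert [ 0.4511 -0.1965] [0.0366 0.0249] 4.6 px [176. 183.] 99.0
scene 0.48 insert [ 0.3641 -0.2091] [0.0505 0.0286] 13.3 px [173. 157.] 134.0
scene 0.58 grommet [ 0.473  -0.1132] [0.0314 0.0227] 1.4 px [212. 189.] 84.0
scene 0.27 grommet [0.5694 0.2258] [0.2398 0.1851] 86.3 px [370. 218.] 7322.5
scene 0.76 housing [ 0.6213 -0.2651] [0.0719 0.0402] 29.6 px [132. 243.] 494.5
scene 0.92 spacer_green [ 0.7016 -0.1342] [0.0524 0.0423] 24.8 px [197. 279.] 421.5
scene 0.85 spacer_green [ 0.6207 -0.1052] [0.0573 0.0425] 2.6 px [213. 243.] 385.0
scene 0.62 spacer_green [ 0.6369 -0.1847] [0.0343 0.0269] 26.9 px [173. 251.] 154.0
scene 0.65 punch_white [ 0.5314 -0.2563] [0.0761 0.021 ] 21.6 px [140. 202.] 224.0
top 0.76 insert [ 0.364  -0.2069] [0.0357 0.0325] 46.4 px [395. 307.] 278.5
top 0.46 insert [ 0.4466 -0.1935] [0.0238 0.0281] 1.7 px [388. 261.] 161.5
top 0.57 grommet [ 0.4718 -0.1104] [0.0204 0.0242] 1.8 px [342. 247.] 114.0
top 0.94 housing [ 0.6193 -0.265 ] [0.0359 0.0527] 28.4 px [427. 169.] 418.5
top 0.42 housing [ 0.5489 -0.1612] [0.0181 0.0319] 46.1 px [372. 205.] 135.0
top 0.75 spacer_plain [ 0.4314 -0.2704] [0.0318 0.0296] 89.6 px [428. 271.] 219.0
top 0.93 spacer_green [ 0.7045 -0.1321] [0.0424 0.0462] 45.8 px [355. 125.] 402.0
top 0.85 spacer_green [ 0.6235 -0.1043] [0.0465 0.0437] 1.0 px [340. 166.] 441.0
top 0.72 spacer_green [ 0.6351 -0.1833] [0.0295 0.0268] 0.3 px [382. 161.] 173.0
top 0.55 punch_white [ 0.5288 -0.2573] [0.0187 0.0321] 20.0 px [427. 217.] 137.0
top 0.45 punch_white [ 0.5375 -0.2062] [0.0184 0.0354] 28.0 px [400. 211.] 145.0
```

View pics/crop0.png

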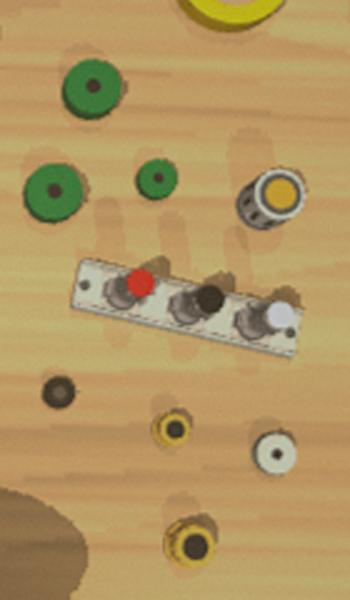

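Sizes decide it. The small green disc (28 mm, at 0.636,-0.184) is the 30 mm one, since the others are 42 mm. The smaller insert is at (0.447,-0.195), px (388,261). The mat centre is about (0.565,0.228), yaw -0.06. The crop confirms that the white punch is at the right end of the strip. All grips can close along roughly world x.

```bash
cat >> h.py <<'E'
from scipy.spatial.transform import Rotation
def st():
    s=bot.state(); w,x,y,z=s["eef_rot"]; R=Rotation.from_quat([x,y,z,w]).as_matrix()
    print("t",round(s["t"],2),"tcp",np.round(s["tool_pos"],4),"closing dir deg",round(np.degrees(np.arctan2(R[1,1],R[0,1])),1),"z",R[:,2].round(3),"j",np.round(s["joints"],2),"F",np.round(s["force"],1),"gap",round(s["finger_gap"],4),"ff",s["finger_force"])
E
python3 -c "
from h import *
st()"
```

```text
t 1.85 tcp [0.2369 0.5784 0.2313] closing dir deg 67.7 z [ 0.  0. -1.] j [ 1.08  0.49  1.56  0.    1.09 -0.11] F [-0.4 -1.2  0.6] gap 0.0853 ff 0.0
```

Call:
jog_arm:
  increments: [3.5,-5,0,-5,3.5,-5,0,-5,3.5,-5,0,-5,3.5,-5,0,-5,3.5,-5,0,-5,3.5,-5,0,-5,0,-6,0,-5,0,-6,0,-5,0,-6,0,-5,0,-6,0,-5,0,-6,-1,-5,0,-6,-1,-5]
  hand: -0.06
  squeeze: 30

```text
t: 3.35
tool_pos: [0.4468, -0.0836, 0.2114]
eef_rot: [0.001, 0.659, 0.752, 0.0]
force: [0.8, -0.5, 0.7]
finger_gap: 0.0398
finger_force: 0.0
```

Call:
jog_arm:
  increments: [0,-5.7,-2,-4,0,-5.7,-2,-3.7,0,0,-3,0,0,0,0,0,0,0,0,0]

```text
t: 3.98
tool_pos: [0.4473, -0.1953, 0.1422]
eef_rot: [0.0, 0.707, 0.708, 0.0]
force: [-0.5, 0.7, 0.6]
finger_gap: 0.04
finger_force: 0.0
```

```bash
python3 - <<'E'
from h import *
st()
for n in("scene","top"):
    c=cam(n); print(n,"tcp px",np.round(proj(c,bot.state()["tool_pos"])))
    for q in("insert","grommet","housing","spacer_green"):
        print(q,[(np.round(r["xyz"],3).tolist(),round(r["score"],2)) for r in bot.spot_point(q,n)])
save(c,"top1",(300,90,500,330),2.4)
E
```

```text
t 3.98 tcp [ 0.4473 -0.1953  0.1422] closing dir deg 0.1 z [ 0.001 -0.    -1.   ] j [-0.55  0.42  1.99  0.    0.73 -0.55] F [-0.5  0.7  0.6] gap 0.04 ff 0.0
scene tcp px [164. 136.]
insert [([0.364, -0.211, -0.0], 0.54), ([0.448, -0.196, -0.007], 0.53)]
grommet [([0.472, -0.11, 0.003], 0.42)]
housing [([0.619, -0.265, -0.0], 0.78)]
spacer_green [([0.706, -0.132, 0.001], 0.76), ([0.621, -0.106, 0.001], 0.69), ([0.633, -0.183, -0.003], 0.47)]
top tcp px [411. 260.]
insert [([0.362, -0.209, -0.0], 0.5), ([0.445, -0.197, -0.003], 0.45)]
grommet [([0.564, 0.229, -0.001], 0.25)]
housing [([0.616, -0.269, 0.005], 0.72), ([0.448, -0.201, -0.002], 0.35)]
spacer_green [([0.632, -0.183, 0.002], 0.62), ([0.622, -0.103, 0.004], 0.58)]
```

View pics/top1.png

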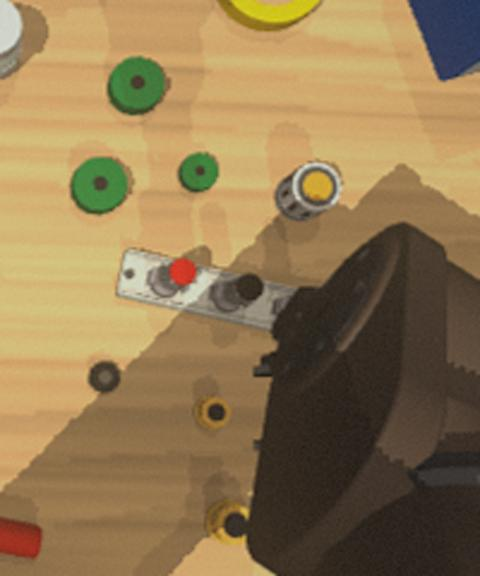

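The top crop shows the insert at crop (213,412), the gripper beside it in the view, and nothing disturbed. The numbers agree to within 3 mm, so I descend and grip.

Call:
jog_arm:
  increments: [0,0,-3,0,0,0,-3,0,0,-0.1,-3,0,0,0,-2,0,0,0,-1.5,0,0,0,-1.1,0,0,0,0,0]

```text
t: 5.35
tool_pos: [0.4468, -0.1966, 0.0049]
eef_rot: [-0.0, 0.707, 0.707, -0.0]
force: [-0.4, -0.1, -0.2]
finger_gap: 0.0402
finger_force: 0.0
```

Call:
jog_arm:
  increments: [0,0,0,0,0,0,0,0,0,0,0,0,0,0,0,0]
  hand: -1

```text
t: 5.85
tool_pos: [0.4472, -0.1968, 0.0059]
eef_rot: [0.001, 0.707, 0.707, 0.0]
force: [-0.3, 0.2, 6.9]
finger_gap: 0.0195
finger_force: 29.6
```

Call:
jog_arm:
  increments: [0,0,1,0,0,0,3,0,0,0,4,0,0,0,4,0,0,0,0,0]

```text
t: 6.48
tool_pos: [0.4478, -0.1971, 0.1283]
eef_rot: [0.003, 0.707, 0.707, 0.001]
force: [0.0, -0.6, -1.8]
finger_gap: 0.0194
finger_force: 29.4
```

Call:
jog_arm:
  increments: [1.3,4.7,0,-0.4,1.3,4.7,0,-0.4,1.3,4.7,0,-0.4,1.3,4.7,0,-0.4,1.3,4.7,0,-0.4,1.3,4.7,0,-0.4,1.3,4.7,0,-0.4,1.3,4.7,0,-0.4,1.3,4.8,0,-0.4,0,0,-5,0,0,0,-2,0,0,0,0,0]

```text
t: 7.98
tool_pos: [0.5627, 0.2272, 0.0533]
eef_rot: [-0.001, 0.729, 0.685, -0.002]
force: [0.1, -0.3, -0.5]
finger_gap: 0.0195
finger_force: 29.4
```

```bash
python3 - <<'E'
from h import *
st()
c=cam("scene"); t=bot.state()["tool_pos"]; print(np.round(proj(c,t)))
u,v=map(int,proj(c,t)); save(c,"s2",(u-90,v-80,u+90,v+80),4)
E
```

```text
t 7.97 tcp [0.5627 0.2272 0.0533] closing dir deg -3.6 z [-0.004 -0.001 -1.   ] j [ 0.27  0.69  1.75 -0.    0.71  0.34] F [ 0.1 -0.3 -0.5] gap 0.0195 ff 29.441713392734528
[374. 197.]
```

View pics/s2.png

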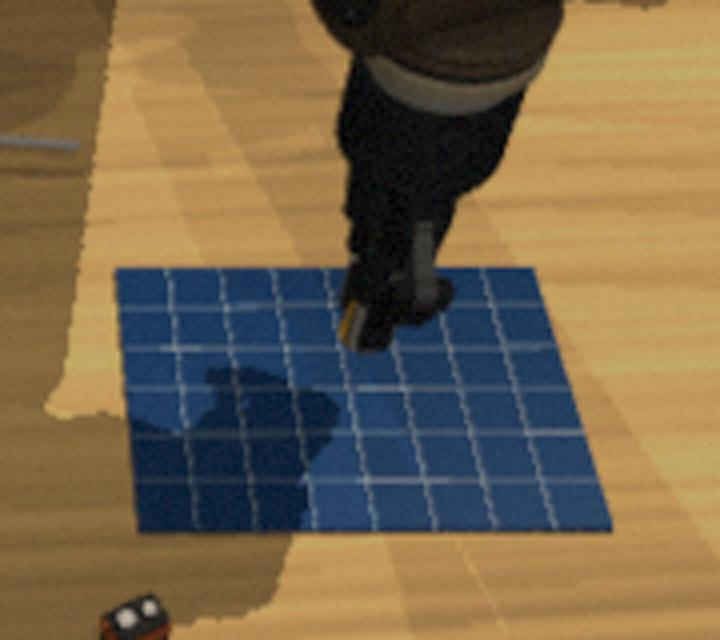

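The insert's brass edge shows at crop (350,330), left of the front finger. That is mostly parallax. It is held upright over the mat's middle, so I set it down.

Call:
jog_arm:
  increments: [0.2,0.3,-2,0,0,0,-1.4,0,0,0,-0.7,0,0,0,-0.3,0,0,0,0,0,0,0,0,0]

```text
t: 8.78
tool_pos: [0.5661, 0.2304, 0.0117]
eef_rot: [0.0, 0.729, 0.685, 0.0]
force: [0.5, -0.2, -0.3]
finger_gap: 0.0192
finger_force: 29.4
```

Call:
jog_arm:
  increments: [0,0,0,0,0,0,0,0,0,0,0,0]
  hand: -0.06

```text
t: 9.15
tool_pos: [0.5659, 0.2304, 0.0114]
eef_rot: [0.0, 0.729, 0.685, 0.0]
force: [-0.2, -0.4, 0.2]
finger_gap: 0.0405
finger_force: 0.0
```

Call:
jog_arm:
  increments: [0,0,2,0,0,0,5,0,0,0,6,0,0,-5,0,0,0,-5.5,0,0,0,-5.5,0,0,0,0,0,0]

```text
t: 10.02
tool_pos: [0.5661, 0.0673, 0.1428]
eef_rot: [0.001, 0.73, 0.683, 0.0]
force: [0.3, 0.8, 0.4]
finger_gap: 0.0401
finger_force: 0.0
```

```bash
python3 - <<'E'
from h import *
st()
for n in("top","scene"):
    c=cam(n)
    for q,z in(("insert",.012),("mat",.003)):
        print(n,q,[(np.round(r["xyz"],3).tolist(),round(r["score"],2)) for r in bot.spot_point(q,n)])
        for r in bot.trace(q,n):
            v,u=np.nonzero(r["pixels"]); print(" trace",unproj(c,u.mean(),v.mean(),z).round(4),len(u))
c=cam("top");save(c,"top3",(80,120,250,270),4)
E
```

```text
t 10.03 tcp [0.5661 0.0673 0.1428] closing dir deg -3.8 z [ 0.001 -0.    -1.   ] j [ 0.    0.52  1.79 -0.    0.83  0.07] F [0.3 0.8 0.4] gap 0.0401 ff 0.0
top insert [([0.363, -0.208, -0.0], 0.88)]
 trace [ 0.364  -0.2061  0.012 ] 304
top mat []
 trace [0.573  0.3183 0.003 ] 3093
scene insert [([0.364, -0.21, -0.002], 0.77), ([0.566, 0.233, -0.003], 0.57)]
 trace [ 0.3701 -0.2084  0.012 ] 173
scene mat [([0.566, 0.23, 0.004], 0.59)]
 trace [0.5762 0.2258 0.003 ] 7186
```

View pics/top3.png

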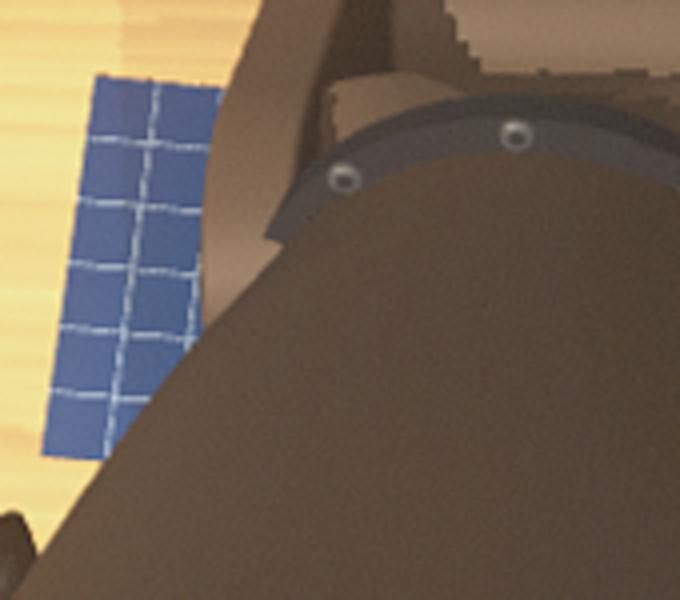

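The arm hides most of the mat in this crop. The scene network puts the insert at (0.566,0.233), standing near the mat centre. Next is the green spacer.

Call:
jog_arm:
  increments: [1.4,-5,0,0,1.4,-5,0,0,1.4,-5,0,0,1.4,-5,0,0,1.3,-5.1,-2,0,0,0,-5,0,0,0,-4,0,0,0,-2,0,0,0,-0.9,0,0,0,0,0,0,0,0,0]
  hand: 0.1

```text
t: 11.95
tool_pos: [0.6356, -0.1807, 0.0037]
eef_rot: [0.001, 0.729, 0.685, 0.0]
force: [0.1, 0.1, 0.4]
finger_gap: 0.0471
finger_force: 0.0
```

```bash
python3 - <<'E'
from h import *
st()
c=cam("top")
for q,z in(("insert",.012),("mat",.003)):
        print(q,[(np.round(r["xyz"],3).tolist(),round(r["score"],2)) for r in bot.spot_point(q,"top")])
        for r in bot.trace(q,"top"):
            v,u=np.nonzero(r["pixels"]); print(" trace",unproj(c,u.mean(),v.mean(),z).round(4),len(u))
hsv=cv2.cvtColor(c[0]["frame"],cv2.COLOR_RGB2HSV);H,S,V=cv2.split(hsv)
m=((H>100)&(H<125)&(S>80)).astype(np.uint8)
m[:, 260:]=0
k=max(cv2.findContours(m,cv2.RETR_EXTERNAL,cv2.CHAIN_APPROX_NONE)[0],key=cv2.contourArea)
print(cv2.minAreaRect(np.array([unproj(c,*p[0],.003)[:2] for p in k],dtype=np.float32)))
c=cam("scene");u,v=map(int,proj(c,bot.state()["tool_pos"])); save(c,"s4",(u-70,v-60,u+70,v+60),4)
E
```

```text
t 11.95 tcp [ 0.6356 -0.1807  0.0037] closing dir deg -3.6 z [ 0.002 -0.001 -1.   ] j [-0.38  0.81  1.63  0.    0.7  -0.31] F [0.1 0.1 0.4] gap 0.0471 ff 0.0
insert []
mat []
 trace [0.5716 0.3241 0.003 ] 2630
((0.5550829172134399, 0.3352605104446411), (0.026220403611660004, 0.025523025542497635), 86.68621826171875)
```

View pics/s4.png

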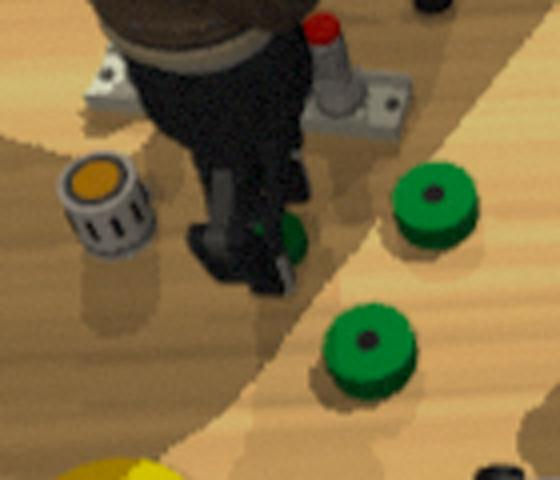

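The small green spacer sits between the fingers (crop 290,238), and the punches and housing are clear. I grip it.

Call:
jog_arm:
  increments: [0,-0.3,0,0,0,0,0,0]

```text
t: 12.5
tool_pos: [0.6349, -0.1839, 0.0023]
eef_rot: [0.0, 0.729, 0.685, 0.0]
force: [-0.0, -0.4, 0.2]
finger_gap: 0.0473
finger_force: 0.0
```

Call:
jog_arm:
  increments: [0,0,0,0,0,0,0,0,0,0,0,0,0,0,0,0]
  hand: -1

```text
t: 13.0
tool_pos: [0.6349, -0.1837, 0.0025]
eef_rot: [0.0, 0.729, 0.685, 0.0]
force: [-1.3, -1.7, 4.5]
finger_gap: 0.0287
finger_force: 29.7
```

Call:
jog_arm:
  increments: [0,0,1,0,0,0,3,0,0,0,5,0,0,0,4,0,0,0,0,0]

```text
t: 13.62
tool_pos: [0.6362, -0.184, 0.1362]
eef_rot: [0.003, 0.729, 0.685, 0.001]
force: [-0.1, 1.1, -0.2]
finger_gap: 0.0283
finger_force: 29.7
```

Call:
jog_arm:
  increments: [-1,4.5,0,0,-1,4.5,0,0,-1,4.5,0,0,-1,4.5,0,0,-0.9,4.5,0,0,-0.9,4.5,0,0,-0.8,4.5,-2,0,-0.8,4,-5,0,0,0,-3,0,0,0,-2,0,0,0,-0.5,0,0,0,0,0]

```text
t: 15.12
tool_pos: [0.5611, 0.17, 0.0088]
eef_rot: [-0.0, 0.729, 0.685, -0.0]
force: [-0.1, -1.2, 1.0]
finger_gap: 0.0286
finger_force: 29.7
```

```bash
python3 - <<'E'
from h import *
st()
c=cam("scene");
print([(np.round(r["xyz"],3).tolist(),round(r["score"],2)) for r in bot.spot_point("insert","scene")])
u,v=map(int,proj(c,bot.state()["tool_pos"])); save(c,"s5",(u-60,v-60,u+80,v+60),4)
E
```

```text
t 15.12 tcp [0.5611 0.17   0.0088] closing dir deg -3.6 z [-0.001 -0.    -1.   ] j [ 0.18  0.74  1.83 -0.    0.58  0.24] F [-0.1 -1.2  1. ] gap 0.0286 ff 29.708706736564636
[([0.568, 0.233, -0.003], 0.69), ([0.364, -0.21, -0.001], 0.61)]
```

View pics/s5.png

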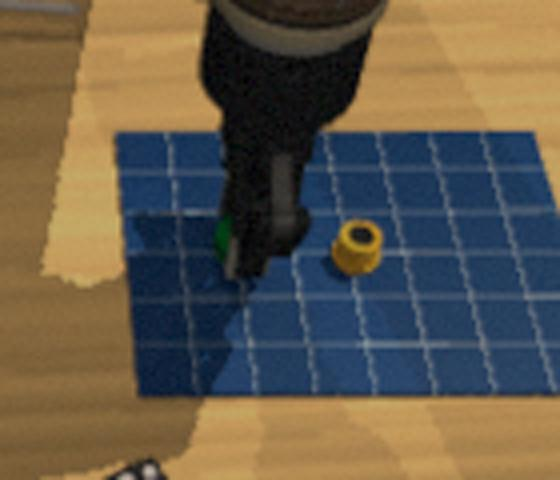

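The insert stands upright at crop (357,248), within a few mm of the central crossing at about (348,253). The spacer's green edge is at (225,240). I release it and go for the grommet.

Call:
jog_arm:
  increments: [0,0,-0.2,0,0,0,0,0,0,0,0,0]

```text
t: 15.6
tool_pos: [0.5613, 0.1701, 0.0071]
eef_rot: [0.0, 0.729, 0.685, 0.0]
force: [-0.5, -0.6, -1.0]
finger_gap: 0.0282
finger_force: 29.7
```

Call:
jog_arm:
  increments: [0,0,0,0,0,0,0,0,0,0,0,0]
  hand: 0.1

```text
t: 15.98
tool_pos: [0.5612, 0.1701, 0.0069]
eef_rot: [0.0, 0.729, 0.685, 0.0]
force: [-0.4, 1.2, -1.1]
finger_gap: 0.0471
finger_force: 0.0
```

Call:
jog_arm:
  increments: [0,0,2,0,0,0,5,0,-1.4,-4,5,0,-1.5,-4,0,0,-1.5,-4,0,0,-1.5,-4,0,0,-1.5,-4,0,0,-1.5,-4,0,0,0,-4,-3,0,0,0,-5,0,0,0,-3,0,0,0,0,0]

```text
t: 17.48
tool_pos: [0.4719, -0.1078, 0.0132]
eef_rot: [-0.002, 0.729, 0.685, -0.001]
force: [0.6, 0.1, 1.7]
finger_gap: 0.0473
finger_force: 0.0
```

```bash
python3 - <<'E'
from h import *
st()
for n in("scene","top"):
  c=cam(n)
  for q,z in(("insert",.012),("spacer_green",.007),("grommet",.005)):
    print(n,q,[(np.round(r["xyz"],3).tolist(),round(r["score"],2)) for r in bot.spot_point(q,n)])
    for r in bot.trace(q,n):
            v,u=np.nonzero(r["pixels"]); print(" trace",unproj(c,u.mean(),v.mean(),z).round(4),len(u))
E
```

```text
t 17.48 tcp [ 0.4719 -0.1078  0.0132] closing dir deg -3.6 z [-0.003  0.001 -1.   ] j [-0.36  0.65  2.08  0.    0.41 -0.3 ] F [0.6 0.1 1.7] gap 0.0473 ff 0.0
scene insert [([0.363, -0.209, 0.004], 0.57), ([0.57, 0.236, -0.003], 0.46)]
 trace [ 0.3707 -0.2098  0.012 ] 208
scene spacer_green [([0.703, -0.134, 0.001], 0.79), ([0.56, 0.171, -0.001], 0.74)]
 trace [ 0.7031 -0.1341  0.007 ] 449
 trace [ 0.6208 -0.1063  0.007 ] 374
 trace [0.5614 0.1693 0.007 ] 173
scene grommet []
top insert []
top spacer_green [([0.703, -0.134, -0.001], 0.92), ([0.622, -0.1, 0.002], 0.68)]
 trace [ 0.6221 -0.1038  0.007 ] 464
 trace [ 0.7042 -0.1321  0.007 ] 465
 trace [0.6328 0.1642 0.007 ] 1215
top grommet []
```

Call:
jog_arm:
  increments: [0,-0.3,-0.6,0,0,0,-0.5,0,0,0,0,0]

```text
t: 18.55
tool_pos: [0.4725, -0.111, 0.003]
eef_rot: [-0.0, 0.729, 0.685, -0.0]
force: [0.1, 0.8, 0.6]
finger_gap: 0.0473
finger_force: 0.0
```

Call:
jog_arm:
  increments: [0,0,0,0,0,0,0,0,0,0,0,0,0,0,0,0]
  hand: -1
  squeeze: 20

```text
t: 19.05
tool_pos: [0.4728, -0.111, 0.0037]
eef_rot: [0.0, 0.729, 0.685, 0.0]
force: [-0.4, 0.5, 2.2]
finger_gap: 0.0218
finger_force: 19.7
```

Call:
jog_arm:
  increments: [0,0,1,0,0,0,3,0,0,0,5,0,0,0,4,0,0,0,0,0]

```text
t: 19.68
tool_pos: [0.4738, -0.1114, 0.1367]
eef_rot: [0.003, 0.729, 0.685, 0.001]
force: [0.7, -0.0, -1.6]
finger_gap: 0.0218
finger_force: 19.7
```

```bash
python3 - <<'E'
from h import *
st()
c=cam("scene")
u,v=map(int,proj(c,bot.state()["tool_pos"])); save(c,"s6",(u-50,v-40,u+50,v+40),6); print(u,v)
c=cam("top")
print([(np.round(r["xyz"],3).tolist(),round(r["score"],2)) for r in bot.spot_point("grommet","top")])
E
```

```text
t 19.68 tcp [ 0.4738 -0.1114  0.1367] closing dir deg -3.6 z [ 0.006 -0.002 -1.   ] j [-0.37  0.43  2.    0.    0.71 -0.3 ] F [ 0.7 -0.  -1.6] gap 0.0218 ff 19.676068425178528
205 145
[]
```

View pics/s6.png

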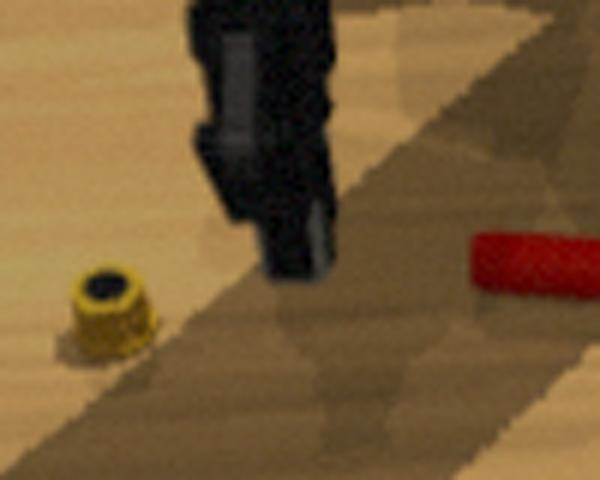

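The grommet is between the fingers (no grommet left on the table, gap 21.8 mm). I carry it over the spacer.

Call:
jog_arm:
  increments: [1.3,4,0,0,1.3,4,0,0,1.3,4,0,0,1.2,4,0,0,1.2,4,0,0,1.2,4,0,0,1.2,4.1,0,0,0,0,-4,0,0,0,-4,0,0,0,-2,0,0,0,0,0,0,0,0,0]

```text
t: 21.32
tool_pos: [0.5599, 0.1699, 0.0337]
eef_rot: [-0.0, 0.729, 0.685, -0.0]
force: [-0.8, 0.5, -0.6]
finger_gap: 0.0218
finger_force: 19.7
```

Call:
jog_arm:
  increments: [0.15,0,-0.6,0,0,0,-0.4,0,0,0,-0.2,0,0,0,0,0,0,0,0,0,0,0,0,0]

```text
t: 22.08
tool_pos: [0.5613, 0.17, 0.0217]
eef_rot: [0.0, 0.729, 0.685, 0.0]
force: [-0.1, 1.1, 0.6]
finger_gap: 0.0219
finger_force: 19.7
```

Call:
jog_arm:
  increments: [0,0,0,0,0,0,0,0,0,0,0,0]
  hand: -0.2

```text
t: 22.45
tool_pos: [0.5613, 0.17, 0.0216]
eef_rot: [0.0, 0.729, 0.685, 0.0]
force: [0.8, 0.3, 0.4]
finger_gap: 0.0342
finger_force: 0.0
```

Call:
jog_arm:
  increments: [0,0,2,0,0,0,5,0,0.8,-5,5,0,0.8,-5,0,0,0.8,-5,0,0,0.8,-5,0,0,0.8,-5,0,0,0.8,-6,0,0,0.7,-6,0,0,0.4,-6,0,0,0,-0.5,0,0,0,0,0,0]
  hand: 0.4

```text
t: 23.95
tool_pos: [0.619, -0.2589, 0.1352]
eef_rot: [-0.0, 0.729, 0.684, -0.0]
force: [-0.2, 0.4, 0.0]
finger_gap: 0.0595
finger_force: 0.0
```

```bash
python3 - <<'E'
from h import *
st()
for n in("scene","top"):
  c=cam(n)
  for q,z in(("insert",.012),("spacer_green",.007),("grommet",.022),("housing",.022)):
    print(n,q,[(np.round(r["xyz"],3).tolist(),round(r["score"],2)) for r in bot.spot_point(q,n)])
    for r in bot.trace(q,n):
            v,u=np.nonzero(r["pixels"]); print(" trace",unproj(c,u.mean(),v.mean(),z).round(4),len(u))
  save(c,"s7"+n,(300,140,440,260) if n=="scene" else (80,120,250,260),4)
E
```

```text
t 23.95 tcp [ 0.619  -0.2589  0.1352] closing dir deg -3.6 z [-0.001  0.001 -1.   ] j [-0.49  0.65  1.53  0.    0.96 -0.43] F [-0.2  0.4  0. ] gap 0.0595 ff 0.0
scene insert [([0.566, 0.234, -0.001], 0.69), ([0.431, -0.273, -0.004], 0.66), ([0.364, -0.206, 0.003], 0.56)]
 trace [ 0.3682 -0.2088  0.012 ] 151
scene spacer_green [([0.703, -0.132, -0.002], 0.68), ([0.617, -0.106, -0.001], 0.6)]
 trace [ 0.7037 -0.1347  0.007 ] 466
 trace [ 0.6216 -0.1058  0.007 ] 396
 trace [0.5708 0.1676 0.007 ] 66
 trace [0.5675 0.2308 0.007 ] 110
scene grommet [([0.56, 0.171, 0.021], 0.51)]
 trace [0.5637 0.1677 0.022 ] 93
scene housing [([0.619, -0.266, -0.003], 0.98)]
 trace [ 0.622  -0.2661  0.022 ] 538
top insert [([0.563, 0.227, 0.001], 0.67)]
 trace [0.5662 0.232  0.012 ] 170
top spacer_green [([0.702, -0.133, -0.002], 0.56), ([0.558, 0.173, 0.005], 0.54)]
 trace [ 0.7043 -0.1323  0.007 ] 474
 trace [0.5517 0.1784 0.007 ] 8
top grommet [([0.564, 0.169, 0.017], 0.55)]
 trace [0.564  0.2302 0.022 ] 173
top housing [([0.616, -0.264, 0.003], 0.7)]
 trace [ 0.6201 -0.2654  0.022 ] 483
```

View pics/s7scene.png

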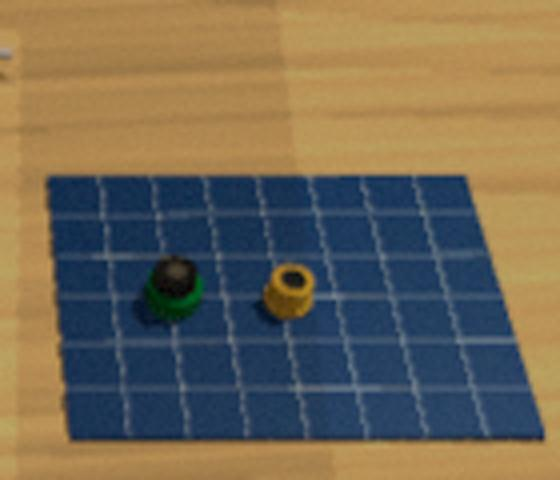

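The grommet sits centred on the green spacer (crop 175,280), and the insert stands at (290,292) on the centre crossing. Next is the housing.

Call:
jog_arm:
  increments: [0,-0.6,-3,0,0,0,-4,0,0,0,-3,0,0,0,-2,0,0,0,-0.6,0,0,0,0,0,0,0,0,0]

```text
t: 25.72
tool_pos: [0.6199, -0.2652, 0.0107]
eef_rot: [0.001, 0.729, 0.685, 0.0]
force: [0.2, 0.5, 0.2]
finger_gap: 0.0598
finger_force: 0.0
```

Call:
jog_arm:
  increments: [0,0,0,0,0,0,0,0,0,0,0,0,0,0,0,0]
  hand: -1
  squeeze: 30

```text
t: 26.22
tool_pos: [0.6197, -0.2651, 0.0104]
eef_rot: [0.001, 0.729, 0.685, 0.0]
force: [-1.9, 1.4, 6.3]
finger_gap: 0.0375
finger_force: 29.7
```

Call:
jog_arm:
  increments: [0,0,1,0,0,0,3,0,0,0,5,0,0,0,4,0,0,0,2,0,0,0,0,0]

```text
t: 26.98
tool_pos: [0.6198, -0.2651, 0.1614]
eef_rot: [0.002, 0.729, 0.685, 0.001]
force: [0.3, -0.2, -1.4]
finger_gap: 0.0372
finger_force: 30.3
```

Call:
jog_arm:
  increments: [-0.5,5,0,0,-0.5,5,0,0,-0.5,5,0,0,-0.5,5,0,0,-0.5,5,0,0,-0.5,5,0,0,-0.5,5,0,0,-0.4,5,0,0,-0.4,5,0,0,-0.4,5,0,0,-0.4,5.6,0,0,0,0,0,0]

```text
t: 28.48
tool_pos: [0.567, 0.2942, 0.1579]
eef_rot: [-0.0, 0.727, 0.686, -0.001]
force: [-0.3, 0.2, -2.0]
finger_gap: 0.0374
finger_force: 30.3
```

Call:
jog_arm:
  increments: [0,0,-5,0,0,0,-5,0,0,0,-3,0,0,0,-1,0,0,0,0,0,0,0,0,0]

```text
t: 29.22
tool_pos: [0.569, 0.2911, 0.0208]
eef_rot: [0.0, 0.729, 0.685, 0.001]
force: [0.1, 1.0, -0.8]
finger_gap: 0.0373
finger_force: 30.3
```

Call:
jog_arm:
  increments: [0,0,-0.5,0,0,0,-0.2,0,0,0,0,0,0,0,0,0]

```text
t: 29.72
tool_pos: [0.5685, 0.2912, 0.0134]
eef_rot: [0.0, 0.729, 0.685, 0.0]
force: [-2.7, -0.9, 6.3]
finger_gap: 0.0371
finger_force: 30.9
```

Call:
jog_arm:
  increments: [0,0,0,0,0,0,0,0,0,0,0,0]
  hand: 0.3

```text
t: 30.1
tool_pos: [0.5683, 0.2911, 0.0124]
eef_rot: [0.0, 0.729, 0.685, 0.0]
force: [-0.7, 0.9, 0.2]
finger_gap: 0.0558
finger_force: 0.0
```

Call:
jog_arm:
  increments: [0,0,2,0,0,0,5,0,0,0,6,0,-0.5,-5.5,2,0,-0.5,-6,0,0,-0.5,-6,0,0,-0.5,-6,0,-1,-0.5,-6,0,-1,-0.5,-6,0,-1,-0.4,-6,0,-1,-0.3,-6,0,-1,-0.2,-6,0,-1.4]

```text
t: 31.6
tool_pos: [0.529, -0.246, 0.1641]
eef_rot: [0.001, 0.766, 0.643, 0.0]
force: [1.1, -0.0, 0.9]
finger_gap: 0.0555
finger_force: 0.0
```

Call:
jog_arm:
  increments: [0,-1.2,0,0,0,0,0,0,0,0,0,0]
  hand: 0.1

```text
t: 31.98
tool_pos: [0.5294, -0.2546, 0.163]
eef_rot: [0.0, 0.766, 0.643, 0.0]
force: [0.3, -0.7, 0.4]
finger_gap: 0.0467
finger_force: 0.0
```

```bash
python3 - <<'E'
from h import *
st()
for n in("scene","top"):
  c=cam(n)
  for q,z in(("insert",.012),("housing",.025),("grommet",.022),("punch_white",.04),("punch_black",.04),("punch_red",.04),("strip",.01)):
    print(n,q,[(np.round(r["xyz"],3).tolist(),round(r["score"],2)) for r in bot.spot_point(q,n)])
  fr=c[0]["frame"]; hsv=cv2.cvtColor(fr,cv2.COLOR_RGB2HSV)
  save(c,"s8"+n,(100,150,240,260) if n=="scene" else (330,150,470,270),4)
  save(c,"m8"+n,(300,140,440,260) if n=="scene" else (80,120,250,260),4)
cv2.imwrite("pics/s8.png",np.hstack([cv2.resize(cv2.imread(f"pics/{k}8scene.png"),(400,320)) for k in "sm"]))
E
```

```text
t 31.98 tcp [ 0.5294 -0.2546  0.163 ] closing dir deg -9.9 z [ 0.  0. -1.] j [-0.56  0.51  1.73  0.    0.9  -0.39] F [ 0.3 -0.7  0.4] gap 0.0467 ff 0.0
scene insert [([0.363, -0.212, 0.002], 0.6), ([0.567, 0.234, -0.002], 0.52)]
scene housing [([0.571, 0.291, 0.004], 0.8)]
scene grommet [([0.561, 0.171, 0.019], 0.68)]
scene punch_white [([0.53, -0.257, 0.004], 0.57)]
scene punch_black [([0.537, -0.211, 0.013], 0.53)]
scene punch_red [([0.548, -0.158, 0.006], 0.74)]
scene strip [([0.536, -0.21, -0.001], 0.78)]
top insert [([0.363, -0.212, -0.003], 0.78), ([0.565, 0.229, 0.002], 0.48)]
top housing [([0.566, 0.29, 0.008], 0.56), ([0.566, 0.226, -0.002], 0.54)]
top grommet [([0.56, 0.173, 0.014], 0.47)]
top punch_white [([0.526, -0.254, 0.012], 0.55), ([0.428, -0.269, -0.003], 0.4)]
top punch_black [([0.536, -0.204, 0.01], 0.58)]
top punch_red [([0.549, -0.159, 0.004], 0.67)]
top strip [([0.538, -0.205, 0.001], 0.78)]
```

View pics/s8.png

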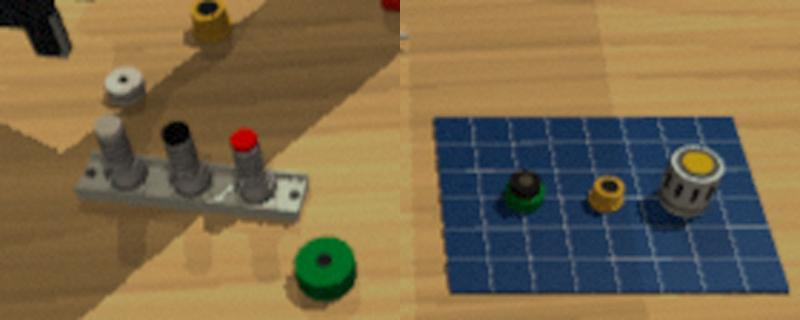

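The housing, insert and spacer with grommet are all in the row and upright (right half). The white punch is in the leftmost clip (left half, 115,150). I descend on it.

Call:
jog_arm:
  increments: [0,-0.1,-4,0,0,0,-4,0,0,0,-3,0,0,0,-1.2,0,0,0,0,0,0,0,0,0]

```text
t: 33.52
tool_pos: [0.5298, -0.2573, 0.0416]
eef_rot: [0.001, 0.766, 0.643, 0.0]
force: [1.0, -0.4, 0.7]
finger_gap: 0.0467
finger_force: 0.0
```

Call:
jog_arm:
  increments: [0,0,0,0,0,0,0,0,0,0,0,0,0,0,0,0]
  hand: -1
  squeeze: 60

```text
t: 34.02
tool_pos: [0.5296, -0.2571, 0.0414]
eef_rot: [0.001, 0.766, 0.643, 0.0]
force: [-1.3, 0.6, 6.4]
finger_gap: 0.0184
finger_force: 58.3
```

Gripped (gap 18 mm, small side force). I pull it straight up.

Call:
jog_arm:
  increments: [0,0,0.5,0,0,0,0.5,0,0,0,0.5,0,0,0,0.5,0,0,0,1,0,0,0,2,0,0,0,4,0,0,0,4,0,0,0,0,0]

```text
t: 35.15
tool_pos: [0.5304, -0.2575, 0.1741]
eef_rot: [0.003, 0.766, 0.643, 0.001]
force: [-0.0, 0.7, -0.3]
finger_gap: 0.0179
finger_force: 60.4
```

```bash
python3 - <<'E'
from h import *
st()
c=cam("scene")
for q in("punch_white","punch_black","punch_red"): print(q,[(np.round(r["xyz"],3).tolist(),round(r["score"],2)) for r in bot.spot_point(q,"scene")])
u,v=map(int,proj(c,bot.state()["tool_pos"])); save(c,"s9",(u-60,v-50,u+80,v+70),4)
E
```

```text
t 35.15 tcp [ 0.5304 -0.2575  0.1741] closing dir deg -10.0 z [ 0.005 -0.003 -1.   ] j [-0.56  0.5   1.72  0.    0.92 -0.39] F [-0.   0.7 -0.3] gap 0.0179 ff 60.406419932842255
punch_white [([0.533, -0.258, 0.136], 0.45)]
punch_black [([0.535, -0.211, 0.011], 0.57)]
punch_red [([0.549, -0.158, 0.007], 0.55)]
```

View pics/s9.png

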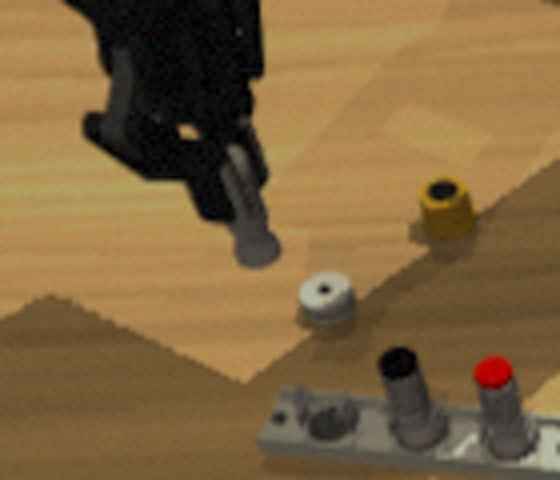

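The white punch is out and held upright (crop 255,230), and red and black are still in their clips. I carry it behind the insert.

Call:
jog_arm:
  increments: [1,4.8,0,0.6,1,4.8,0,0.6,1,4.8,0,0.6,1,4.8,0,0.6,1,4.9,0,0.6,1,4.9,0,0.6,1,4.9,0,0.6,0.9,4.9,0,0.6,0.9,4.9,0,0.6,0.8,4.7,0,0.6,0,0,-3,0,0,0,0,0]

```text
t: 36.85
tool_pos: [0.6238, 0.2271, 0.1373]
eef_rot: [-0.001, 0.731, 0.682, -0.003]
force: [-0.3, 1.0, -0.5]
finger_gap: 0.018
finger_force: 60.4
```

Call:
jog_arm:
  increments: [0,0,-4,0,0,0,-4,0,0,0,-1.5,0,0,0,0,0,0,0,0,0,0,0,0,0]

```text
t: 37.6
tool_pos: [0.6259, 0.2272, 0.047]
eef_rot: [0.001, 0.731, 0.682, 0.001]
force: [-0.1, -0.6, -0.4]
finger_gap: 0.018
finger_force: 60.4
```

Call:
jog_arm:
  increments: [0,0,-0.3,0,0,0,-0.3,0,0,0,-0.2,0,0,0,0,0,0,0,0,0]

```text
t: 38.22
tool_pos: [0.6254, 0.2271, 0.0375]
eef_rot: [0.0, 0.731, 0.682, 0.0]
force: [0.6, 0.5, -0.9]
finger_gap: 0.0181
finger_force: 60.4
```

Call:
jog_arm:
  increments: [0,0,-0.1,0,0,0,0,0,0,0,0,0]

```text
t: 38.6
tool_pos: [0.6254, 0.2271, 0.0365]
eef_rot: [0.0, 0.731, 0.682, 0.0]
force: [0.4, 1.0, 0.2]
finger_gap: 0.0181
finger_force: 60.9
```

Call:
jog_arm:
  increments: [0,0,0,0,0,0,0,0,0,0,0,0]
  hand: -0.1

```text
t: 38.98
tool_pos: [0.6253, 0.2271, 0.0365]
eef_rot: [0.0, 0.731, 0.682, 0.0]
force: [0.1, 0.7, -0.2]
finger_gap: 0.0384
finger_force: 0.0
```

Call:
jog_arm:
  increments: [0,0,2,0,0,0,5,0,0,0,6,0,0,-5,2,0,0,-6,0,0,0,-6,0,0,0,-6,0,0,0,-6,0,0,0,-6,0,0,0,-6,0,0,0,0,0,0]

```text
t: 40.35
tool_pos: [0.625, -0.187, 0.1878]
eef_rot: [0.001, 0.733, 0.68, 0.0]
force: [-0.3, 1.0, -0.3]
finger_gap: 0.0383
finger_force: 0.0
```

```bash
python3 - <<'E'
from h import *
st()
for n in("scene","top"):
  c=cam(n)
  for q in("insert","housing","grommet","spacer_green","punch_white","punch_black","punch_red","spacer_plain","mat"):
    print(n,q,[(np.round(r["xyz"],3).tolist(),round(r["score"],2)) for r in bot.spot_point(q,n)])
  save(c,"f"+n,(300,140,440,260) if n=="scene" else (80,120,250,260),4)
cv2.imwrite("pics/fin.png",np.hstack([cv2.resize(cv2.imread(f"pics/f{k}.png"),(400,340)) for k in("scene","top")]))
E
```

```text
t 40.35 tcp [ 0.625  -0.187   0.1878] closing dir deg -4.2 z [ 0.001 -0.001 -1.   ] j [-0.39  0.57  1.54 -0.    1.03 -0.32] F [-0.3  1.  -0.3] gap 0.0383 ff 0.0
scene insert [([0.362, -0.21, 0.004], 0.71), ([0.567, 0.231, -0.004], 0.68)]
scene housing [([0.57, 0.291, 0.005], 0.8), ([0.537, -0.213, 0.001], 0.55)]
scene grommet [([0.572, 0.291, 0.001], 0.69), ([0.558, 0.17, 0.02], 0.46)]
scene spacer_green [([0.704, -0.134, -0.0], 0.88), ([0.622, -0.105, -0.001], 0.82), ([0.567, 0.235, -0.002], 0.2)]
scene punch_white [([0.627, 0.226, 0.001], 0.58)]
scene punch_black [([0.536, -0.212, 0.014], 0.77)]
scene punch_red [([0.561, 0.168, 0.017], 0.55), ([0.545, -0.16, 0.008], 0.54)]
scene spacer_plain []
scene mat [([0.565, 0.229, 0.002], 0.58)]
top insert [([0.564, 0.228, 0.0], 0.62)]
top housing [([0.567, 0.29, 0.006], 0.92)]
top grommet [([0.562, 0.174, 0.017], 0.48)]
top spacer_green [([0.703, -0.132, 0.0], 0.93), ([0.625, -0.103, 0.005], 0.76), ([0.559, 0.174, 0.004], 0.45)]
top punch_white [([0.623, 0.226, 0.007], 0.66)]
top punch_black []
top punch_red [([0.543, -0.16, 0.004], 0.48), ([0.539, -0.206, 0.001], 0.39)]
top spacer_plain []
top mat [([0.566, 0.232, -0.004], 0.59)]
```

View pics/fin.png

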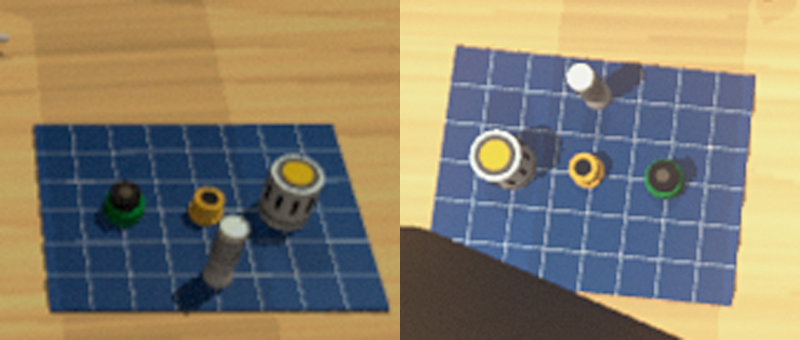

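Both views show all five parts standing as asked: the row of housing, insert and spacer with grommet, and the punch behind. Handing in.

```bash
python3 -c "
from station import bot
print(bot.close_job())"
```

```text
the job is handed in; nothing more can be done
None
```

The capsule job is set out on the mat as asked and handed in after about 40 s of robot time; the final pictures show every part upright and in place, but no verdict came back.

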